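# Shut and bolt the instrument cassette

### The arm

A 7-joint arm with a two-finger parallel gripper is mounted at the origin on a cart in front of the work surface, level with it; the furniture and walls round the work are solid. World frame = base frame: x ahead of the robot, y to its left, z up, the work surface at z = 0. Lengths are in m, angles in rad, forces in N, time in s.
With the tool pointing down it reaches from about 0.4 to 0.85 m from the base axis. Payload 4.5 kg.
Tool frame: the origin (TCP) lies at the very end of the fingers, on their centre line; the grasp point (between the pads) lies 19 mm behind it; z points along the fingers, y is the line along which they close (so a half turn about z gives the same grasp; the last joint's range is limited). The gripper opens to 85 mm and grips with 20 to 120 N. Pads are 22 mm wide; open, the fingers measure 114 mm over their backs; the gripper's body (76 mm by 85 mm) begins 54 mm behind the grasp point. The pads swing forward as they close: fully open they stand 13 mm farther back than shut.
Start: joints at [-1.077, 0.689, -0.195, 1.565, 0.157, 0.902, -0.215], TCP at [0.277, 0.56, 0.231] pointing down, gripper open.
Joint ranges: [-3.01, 3.01], [-0.46, 2.08], [-1.47, 1.51], [0.13, 2.56], [-1, 4.14], [0.04, 2.09], [-2.66, 2.66]. Speed limits (rad/s): [2.57, 2.57, 3.14, 3.14, 3.14, 3.14, 3.14].

### API

Orientations are given as a unit quaternion [x, y, z, w].
In Python, from station import ctrl gives the robot as it stands. The module is installed in compiled form; this text tells all that it offers.
- The arm moves only by the tool arm_command, never from a script. Its argument "moves" is a list of rows, each an object of numbers: "x", "y", "z": the shift along the tool's x, y, z in units of 40 mm (1.0 is 40 mm); "wx", "wy", "wz": the turn, a rotation vector about the tool's x, y, z in units of 5 degrees (1.0 is 5 degrees). A call has 1 to 20 rows; each row shifts and turns the commanded pose from where the row before left it, along the tool's axes as they then stand; what a row does not reach is not made up. A row lasts 1/8 s, in which the tool goes at most 62.5 mm and 10.7 degrees, less where a joint would pass 70% of its speed; a pose out of reach is approached as far as the arm can. A call is refused whole if a number of a shift passes 1 or a number of a turn 1, either way. A call with a gripper value outside its range is refused whole. "grip" is the finger opening in mm, from 0 to 85.4, set as the call begins (left out, the last holds). The fingers move at their own pace and stop on an object; the grip force is fixed at half the most. Time passes only in rows, so rows that do not move let the fingers close. It gives the time, the measured TCP pose, the force, the opening and the grip force at its end, in the units of the state.
- ctrl.sense(): the state, without advancing time (a new reading comes with each control period).
- ctrl.camera(name): name is "scene" or "top" or "wrist"; returns the picture (480x640x3 uint8, red, green, blue); there is no depth.
- ctrl.calibration(name): a dict with "K" (3x3 intrinsics, pixels), "k1" (the pictures are not rectified: a ray, as slopes to the right and down, at radius r is drawn at 1 + k1 r^2 times it, then the intrinsics apply), "eye" and "rotation" of the camera in the world. Camera axes: x right, y down, z forward; pixel columns grow to the right and rows downward; lengths in m; the calibration is good to about 2 mm. A picture is of the moment at which its call begins: read the wrist's pose just before it. calibration takes no time and is no camera call; for the wrist camera it gives the pose at the moment of the call.
- ctrl.sign_off(): hands the job in; it is judged then, once.
Trained networks look in the newest picture that a camera, given by its name, has taken for a name from the list of things; names that differ only in an ending like _2 or _b are one class to them, and where a whole thing is asked for, a point or a joint stands for the part that bears it (a point fixed in the world has none). Each returns a list of dicts, best first, with "conf" (0 to 1); they miss things now and then, are a little off and sometimes report something else, mostly with a low value. They report only what shows in the picture. A call takes as long as a camera call. They do not tell look-alikes from the thing itself.
- ctrl.spot_in(camera, name): "xyz" ([x, y, z] in m, in world coordinates, good to about 4 mm: the middle of the surface that is visible of it).
The state is a dict: "time": time; "joint_positions": joint angles; "joint_vel": joint speeds; "joint_torque": joint torques, N m; "tcp_pos": TCP position; "eef_rot": TCP orientation; "contact_force": force on the tool from outside, world axes, zero at the start; "wrist_torque": the same for the moment, N m; "width": finger opening in m; "finger_force": force on a finger pad.
Only numpy, scipy, OpenCV 4.12 (cv2) and the standard library are available. Lean on these libraries where they do the work, as an engineer would, in place of code of your own. Each camera call takes 0.05 s, during which the arm holds its last target. There are 200 camera calls.

### The job

The instrument cassette sitting in the steel locking cradle has been loaded and its lid stands open. Push the lid over with the fingertips until it lies fully shut, and only then push the cradle's slide bolt by its thumb tab fully home, so that it crosses the lid's lip. Grip and lift nothing: the cassette stays seated in its cradle, and everything else on the worktop stays where it is.

Things in the scene. Friction and masses are not known exactly. Their poses are not given: they have to be found in the camera images.
- cradle: Steel locking cradle fixed to the worktop, base plate 205 x 234 x 4 mm. Origin on the worktop under the cassette's centre; x points to the hinge side (away from the robot, within 20 degrees), y left, z up. At its near side (x -98 to -68 mm) stand the bolt's guide (y 26 to 114 mm, block 30 mm high, its rail and strap 40 mm) and the keeper (y -40 to -24 mm, 40 mm high).
- cassette: Perforated steel instrument cassette, 148 (x) x 187 (y) x 25 mm shut, loose in the cradle's low rims with 1 to 3 mm of play, its underside (the origin, at its centre) on the base plate 4 mm above the worktop. Axes as the cradle's. The lid is hinged along the far (+x) long side; its small lip is at the near side.
- lid_hinge (a point): Middle of the lid's hinge line: in the cassette's frame x = 71, z = 21 mm (25 mm above the worktop). The hinge line runs along y.
- lid_edge (a point): Middle of the lid's free edge on its outer face, 136 mm from the hinge line. The lid is a flat plate 186 mm wide and 4 mm thick, with a lip 34 mm wide that sticks out 8 mm past this edge. When shut, its top lies 29 mm above the worktop.
- cassette_lid (a joint): Lid angle in rad: 0 shut and flat, 1.57 standing upright, 2.01 leaning back away from the robot at its stop. The hinge is stiff: the lid stays where it is left, does not fall shut, and takes about 1 to 2 N at its free edge to swing.
- bolt (a joint): How far the slide bolt has been pushed, m: 0 fully withdrawn, 0.054 fully home against its stop. It slides along the cradle's -y (to the right), takes about 2 N, and stays where it is left.
- bolt_tab (a point): On the bolt's upright thumb tab, 14 mm above the tab's foot. The tab is a steel plate 24 mm along x, 8 mm along y and 24 mm high, its foot 36 mm and its top 60 mm above the worktop; at joint 0 it stands at x = -81, y = 102 mm in the cradle's frame. Its left (+y) face is the one to push; the space there is free above the bolt.
- polish: Small nail-polish bottle, 31 x 31 x 79 mm, loose, right of the cradle; origin under it. Leave alone.
- dropper: Brown dropper bottle, 33 x 34 x 102 mm, loose, left of the cradle toward the back; origin under it. Leave alone.
- nippers: Steel cuticle nippers, 42 x 121 x 11 mm, lying loose right of the cradle; origin under the middle. Leave alone.
- pen: Marker pen, 17 x 135 x 16 mm, lying loose behind the cradle; origin under the middle. Leave alone.
Things that resemble listed ones, but are neither listed nor needed, are in the scene too. Leave any brown look-alike of the cassette alone.

How it is judged:
On the way:
1. the lid lies shut while the bolt is still withdrawn (value of joint cassette_lid below 0.03 rad and value of joint bolt below 0.02 m), for 0.2 s.
At the end, for the whole second after the job is handed in: The lid is shut to within 0.03 rad (4 mm at its lip), the bolt is within 5 mm of fully home, and the cassette rests seated in its cradle (value of joint cassette_lid below 0.03 rad and value of joint bolt above 0.049 m and z of cassette in the frame of cradle below 0.008 m and linear speed of cassette below 0.02 m/s); the robot touches nothing.
It fails at once if the bolt is pushed forward while the lid is still open (value of joint bolt above 0.02 m and value of joint cassette_lid above 0.06 rad).
It fails at once if the cassette is lifted from its cradle (z of cassette in the frame of cradle above 0.016 m).
It fails at once if another thing is knocked or carried away (20 mm) (distance of any of polish, dropper, nippers, pen from where it was at the start of the episode above 0.02 m).
It also fails if it takes over 42 s, if anything falls off the work surface, if the arm or the gripper's body presses on something with over 40 N, if the wrist force passes 120 N, or if a joint passes its speed limit or range.

## Working session

There is one attempt and no reset: what is moved stays moved. The work goes in short steps, Python scripts to look and compute and a tool call to move; the robot and the scene stay as the last step left them, time stands still between calls to the robot, and variables do not carry over. Pictures are saved under pics/ and viewed, at most 10 in all, crops included, and the job is handed in when it is done.

Besides the shell and the picture viewer there is one more tool, called after "Emit:" as name(argument=value, ...), one argument or row to a line, values as JSON. arm_command: Moves the arm, as the interface text tells. Its arguments: {"type":"object","properties":{"moves":{"type":"array"},"grip":{"type":"number"}},"required":["moves"]}

```bash
mkdir -p pics
cat > h.py <<'E'
import numpy as np, cv2
from station import ctrl
from scipy.spatial.transform import Rotation as R
def save(cam,fn):
    im=ctrl.camera(cam); cv2.imwrite('pics/'+fn,im[:,:,::-1]); return im
def proj(cam,P):
    c=ctrl.calibration(cam); Rm=np.array(c['rotation']); p=(np.atleast_2d(P)-c['eye'])@Rm
    s=p[:,:2]/p[:,2:]; s=s*(1+c['k1']*(s**2).sum(1,keepdims=True)); K=np.array(c['K'])
    return s*[K[0,0],K[1,1]]+K[:2,2]
def ray(cam,uv,z):
    c=ctrl.calibration(cam); K=np.array(c['K']); d=(np.array(uv,float)-K[:2,2])/[K[0,0],K[1,1]]; s=d.copy()
    for _ in range(20): s=d/(1+c['k1']*(s@s))
    v=np.array(c['rotation'])@[s[0],s[1],1]; e=np.array(c['eye']); return e+v*(z-e[2])/v[2]
E
python3 - <<'E'
from h import *
print(ctrl.sense())
for c in('top','scene'):
    save(c,c+'1.png')
    k=ctrl.calibration(c);print(c,k['eye'])
    for n in('cradle','cassette','lid_hinge','lid_edge','bolt_tab','polish','dropper','nippers','pen'):
        for r in ctrl.spot_in(c,n)[:3]: print(n,np.round(r['xyz'],3),round(r['conf'],2),proj(c,r['xyz'])[0].round())
E
```

```text
{'time': 0.0, 'joint_positions': array([-1.07722963,  0.69003793, -0.1945397 ,  1.56633565,  0.15728485,
        0.90251027, -0.2150888 ]), 'joint_vel': array([ 0.00078725, -0.00056652,  0.0006134 , -0.00071401, -0.00104222,
        0.0020777 ,  0.00016406]), 'joint_torque': array([ 6.15452700e-04, -5.39590967e+01, -1.26607496e+00, -1.58536685e+01,
        9.13623342e-03,  9.67700238e-03,  9.54229591e-06]), 'tcp_pos': array([0.27707603, 0.55949589, 0.23045328]), 'eef_rot': array([ 2.27812708e-01,  9.73704508e-01, -9.35275756e-04, -1.64616348e-04]), 'contact_force': array([-0.94062705, -0.44195293, -0.65316017]), 'wrist_torque': array([ 0.00889339,  0.02472346, -0.01805505]), 'finger_force': 0.0, 'width': 0.08539782155495179}
top [0.32887364 0.1581198  1.24176184]Traceback (most recent call last):
  File "<stdin>", line 7, in <module>
  File "h.py", line 7, in proj
    c=ctrl.calibration(cam); Rm=np.array(c['rotation']); p=(np.atleast_2d(P)-c['eye'])@Rm
                                                           ~~~~~~~~~~~~~~~~~~~~~~~~~~~^~~
ValueError: matmul: Input operand 1 has a mismatch in its core dimension 0, with gufunc signature (n?,k),(k,m?)->(n?,m?) (size 4 is different from 3)
```

```bash
sed -i "s/np.array(c\['rotation'\])/R.from_quat(c['rotation']).as_matrix()/" h.py
python3 - <<'E'
from h import *
for c in('top','scene'):
    save(c,c+'1.png')
    k=ctrl.calibration(c);print(c,k['eye'])
    for n in('cradle','cassette','lid_hinge','lid_edge','bolt_tab','polish','dropper','nippers','pen'):
        for r in ctrl.spot_in(c,n)[:3]: print(n,np.round(r['xyz'],3),round(r['conf'],2),proj(c,r['xyz'])[0].round())
E
```

```text
top [0.32887364 0.1581198  1.24176184]
cradle [0.451 0.042 0.006] 0.78 [367. 262.]
cassette [0.562 0.006 0.018] 0.68 [381. 220.]
cassette [0.32  0.515 0.026] 0.65 [186. 310.]
lid_hinge [0.323 0.514 0.024] 0.83 [187. 309.]
lid_hinge [0.565 0.01  0.017] 0.64 [380. 219.]
lid_edge [0.322 0.517 0.026] 0.87 [186. 309.]
lid_edge [0.608 0.001 0.104] 0.58 [387. 196.]
lid_edge [0.461 0.1   0.039] 0.18 [346. 257.]
bolt_tab [0.462 0.098 0.037] 0.61 [347. 257.]
polish [ 0.535 -0.145  0.035] 0.49 [440. 230.]
dropper [0.627 0.15  0.057] 0.56 [327. 192.]
dropper [0.561 0.006 0.015] 0.3 [381. 221.]
nippers [ 0.439 -0.154  0.006] 0.88 [441. 268.]
nippers [0.454 0.041 0.006] 0.27 [368. 261.]
scene [-0.12730958 -0.47532857  0.95545294]
cradle [ 0.444  0.002 -0.002] 0.9 [350. 304.]
cassette [0.342 0.486 0.018] 0.93 [215. 227.]
cassette [ 0.587 -0.001  0.024] 0.59 [386. 271.]
lid_hinge [0.588 0.002 0.025] 0.93 [386. 270.]
lid_hinge [0.342 0.493 0.021] 0.81 [213. 225.]
lid_edge [0.353 0.502 0.023] 0.78 [214. 222.]
bolt_tab [0.461 0.1   0.034] 0.75 [329. 272.]
polish [ 0.53  -0.152  0.04 ] 0.6 [418. 311.]
dropper [0.626 0.144 0.046] 0.54 [358. 233.]
nippers [ 0.438 -0.156  0.003] 0.94 [394. 341.]
pen [ 0.616 -0.103  0.012] 0.44 [421. 289.]
pen [0.622 0.141 0.048] 0.19 [358. 234.]
```

View pics/top1.png

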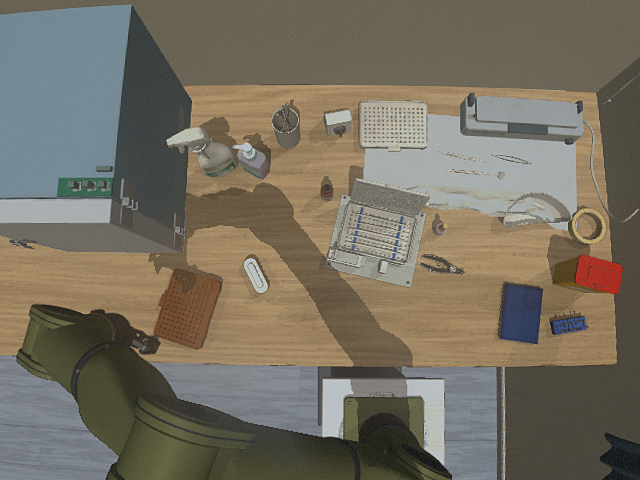

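View pics/scene1.png

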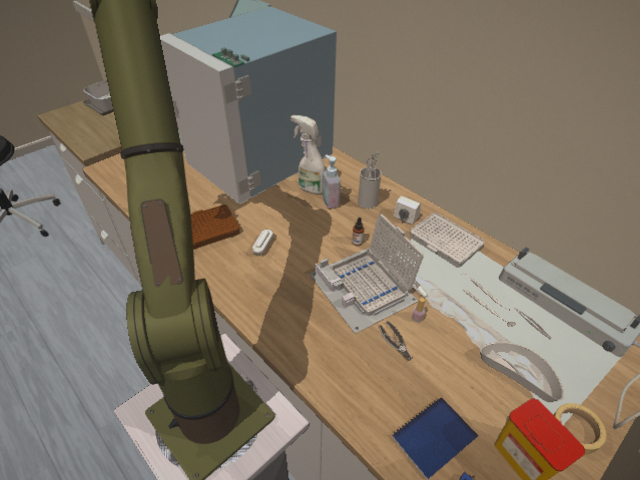

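Run:
```python
import cv2
im=cv2.imread('pics/top1.png')[170:295,315:455]; cv2.imwrite('pics/c1.png',cv2.resize(im,None,fx=4.6,fy=4.6,interpolation=cv2.INTER_CUBIC))
im=cv2.imread('pics/scene1.png')[205:335,300:440]; cv2.imwrite('pics/c2.png',cv2.resize(im,None,fx=4.6,fy=4.6,interpolation=cv2.INTER_CUBIC))
```

```text
(no output)
```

View pics/c1.png

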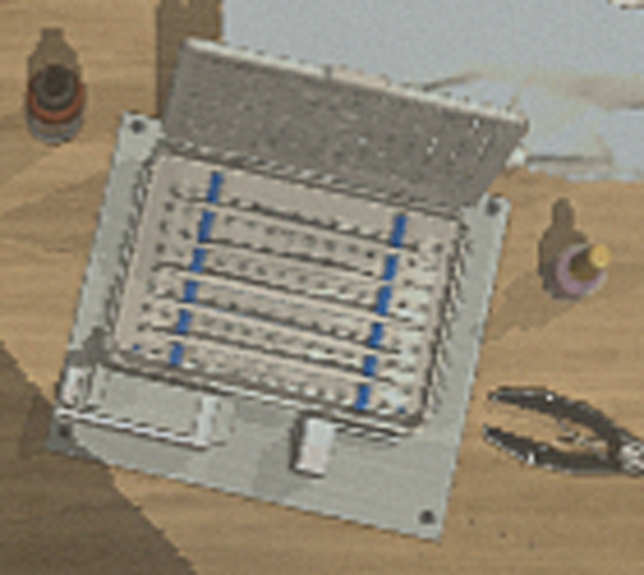

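Run:
```python
from h import *
f=lambda p:np.array(p)/4.6+[315,170]
C=[ray('top',f(p),.004) for p in [(122,113),(48,448),(438,540),(508,200)]]
C=np.array(C);print(C.round(4))
y=C[[0,3]].mean(0)-C[[1,2]].mean(0); l=C[[0,1]].mean(0)-C[[2,3]].mean(0)
print(np.linalg.norm(y),np.linalg.norm(l),np.degrees(np.arctan2(y[1],y[0])),np.degrees(np.arctan2(-l[0],l[1])),C.mean(0))
a=(np.arctan2(y[1],y[0])+np.arctan2(-l[0],l[1]))/2; ex=np.array([np.cos(a),np.sin(a)]);ey=np.array([-ex[1],ex[0]]);m=C.mean(0)[:2]
for n,p,z in[('keeper near-left top',(293,472),.04),('keeper near-right',(325,476),.04),('keeper far-left',(305,418),.04),('keeper far right',(335,420),.04),('tab top',(75,372),.06),('tabR',(88,372),.06),('tabtopL',(62,370),.06),('rail near left',(58,410),.04),('cass NL',(105,360),.025),('cass NR',(415,430),.025),('casFR',(470,215),.025),('casFL',(155,148),.025)]:
    w=ray('top',f(p),z); d=w[:2]-m; print(n,w.round(3),'plate-centre frame',(d@ex).round(4),(d@ey).round(4))
# lid angle from top-edge
for th in(1.4,1.5,1.57,1.65,1.75,1.85,2.01):
    for off in (-.005,0.):
      h=m+ex*(.071+off); 
      e=[np.r_[h+ex*(-.136*np.cos(th))+ey*s,.025+.136*np.sin(th)] for s in(.093,-.093)]
      print(th,off,((proj('top',e)-[315,170])*4.6).round())
```

```text
[[ 0.6348  0.1109  0.004 ]
 [ 0.4367  0.1527  0.004 ]
 [ 0.3858 -0.0715  0.004 ]
 [ 0.5849 -0.1158  0.004 ]]
0.20320379366377053 0.23102439994531282 -12.240295686588615 -12.595953239207294 [0.51055559 0.01907642 0.004     ]
keeper near-left top [0.421 0.016 0.04 ] plate-centre frame -0.0864 -0.0222
keeper near-right [ 0.419 -0.002  0.04 ] plate-centre frame -0.0846 -0.0401
keeper far-left [0.452 0.009 0.04 ] plate-centre frame -0.0552 -0.0224
keeper far right [ 0.451 -0.008  0.04 ] plate-centre frame -0.0526 -0.039
tab top [0.474 0.138 0.06 ] plate-centre frame -0.0613 0.1087
tabR [0.474 0.131 0.06 ] plate-centre frame -0.0597 0.1017
tabtopL [0.475 0.146 0.06 ] plate-centre frame -0.0618 0.116
rail near left [0.455 0.147 0.04 ] plate-centre frame -0.0819 0.1134
cass NL [0.485 0.121 0.025] plate-centre frame -0.0464 0.094
cass NR [ 0.447 -0.055  0.025] plate-centre frame -0.046 -0.0863
casFR [ 0.572 -0.089  0.025] plate-centre frame 0.0828 -0.0924
casFL [0.609 0.093 0.025] plate-centre frame 0.0804 0.093
1.4 -0.005 [[153. 159.]
 [508. 239.]]
1.4 0.0 [[155. 150.]
 [510. 230.]]
1.5 -0.005 [[159. 133.]
 [514. 213.]]
1.5 0.0 [[161. 124.]
 [515. 204.]]
1.57 -0.005 [[163. 115.]
 [517. 195.]]
1.57 0.0 [[165. 106.]
 [519. 186.]]
1.65 -0.005 [[168.  96.]
 [521. 175.]]
1.65 0.0 [[170.  86.]
 [523. 166.]]
1.75 -0.005 [[173.  72.]
 [525. 151.]]
1.75 0.0 [[175.  63.]
 [527. 142.]]
1.85 -0.005 [[178.  49.]
 [529. 128.]]
1.85 0.0 [[180.  40.]
 [531. 119.]]
2.01 -0.005 [[185.  16.]
 [533.  94.]]
2.01 0.0 [[187.   7.]
 [535.  85.]]
```

View pics/c2.png

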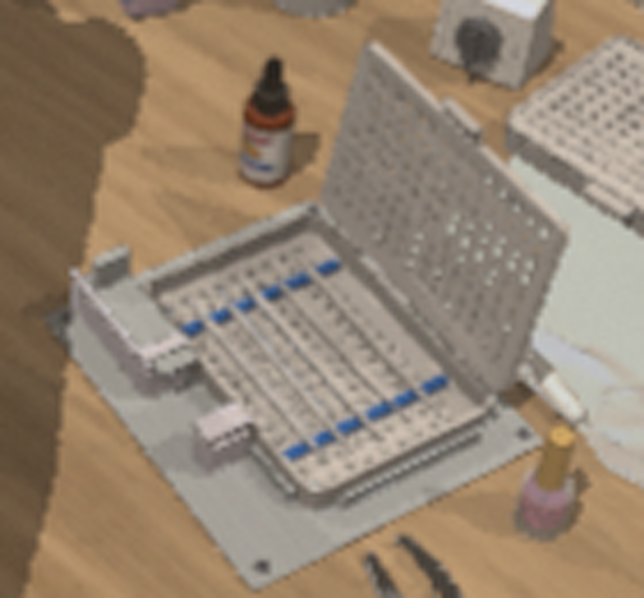

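```bash
cat >> h.py <<'E'
O=np.array([.5238,.0162]); A=np.radians(-12.4)
ex=np.array([np.cos(A),np.sin(A)]);ey=np.array([-ex[1],ex[0]])
def c2w(x,y,z): return np.r_[O+ex*x+ey*y,z]
def w2c(w): d=np.array(w)[:2]-O; return np.r_[d@ex,d@ey,w[2]]
def to(target_w):  # tool-units delta from the current pose, and turn to tool x=-ex,y=ey
    s=ctrl.sense(); r=R.from_quat(s['eef_rot']); 
    print('now cradle',w2c(s['tcp_pos']).round(4),'t',round(s['time'],2),'F',s['contact_force'].round(1))
    g=R.from_matrix(np.c_[np.r_[-ex,0],np.r_[ey,0],[0,0,-1]])
    print('shift units',(r.inv().apply(np.array(target_w)-s['tcp_pos'])/.04).round(2),'turn units',(np.degrees((r.inv()*g).as_rotvec())/5).round(2))
E
python3 - <<'E'
from h import *
for p in[(183,250),(120,195),(245,170),(208,170),(285,140)]: print(p,ray('top',p,0).round(3),ray('top',p,.15).round(3),ray('top',p,.35).round(3))
to(c2w(-.05,.1,.29)); to(c2w(.14,0,.29))
E
```

```text
(183, 250) [0.48  0.539 0.   ] [0.462 0.493 0.15 ] [0.437 0.431 0.35 ]
(120, 195) [0.633 0.728 0.   ] [0.596 0.659 0.15 ] [0.547 0.567 0.35 ]
(245, 170) [0.704 0.377 0.   ] [0.658 0.35  0.15 ] [0.598 0.315 0.35 ]
(208, 170) [0.704 0.48  0.   ] [0.658 0.441 0.15 ] [0.598 0.389 0.35 ]
(285, 140) [0.791 0.268 0.   ] [0.735 0.255 0.15 ] [0.66  0.237 0.35 ]
now cradle [-0.3575  0.4783  0.2313] t 1.1 F [0.4 0.5 0.1]
shift units [-9.74 -7.33 -1.47] turn units [ 0.   -0.   -2.79]
now cradle [-0.3575  0.4783  0.2313] t 1.1 F [0.4 0.5 0.1]
shift units [-14.95  -8.61  -1.47] turn units [ 0.   -0.   -2.79]
```

Emit:
arm_command(
  moves=[
    {"z":-0.4,"wz":-0.7},
    {"z":-0.4,"wz":-0.7},
    {"z":-0.4,"wz":-0.7},
    {"z":-0.4,"wz":-0.7},
    {"x":-0.6,"y":-0.8},
    {"x":-0.6,"y":-0.8},
    {"x":-0.6,"y":-0.8},
    {"x":-0.6,"y":-0.8},
    {"x":-0.6,"y":-0.8},
    {"x":-0.6,"y":-0.8},
    {"x":-0.6,"y":-0.8},
    {"x":-0.6,"y":-0.8},
    {"x":-0.6,"y":-0.8},
    {"x":-0.6,"y":-0.8},
    {"x":-0.6,"y":-0.8},
    {"x":-0.6,"y":-0.7},
    {},
  ],
  grip=0,
)

```text
schema error: expected keys x, y, z, wx, wy, wz
```

Run:
```python
from h import *
s=ctrl.sense(); save('wrist','w1.png')
to(c2w(.14,0,.29))
for n in('lid_edge','bolt_tab','lid_hinge'):
    for r in ctrl.spot_in('wrist',n)[:2]: print(n,w2c(r['xyz']).round(4),round(r['conf'],2),proj('wrist',r['xyz'])[0].round())
P=[('tabtop',c2w(-.081,.102,.06)),('keeper',c2w(-.083,-.032,.04)),('hinge L',c2w(.071,.093,.025)),('hinge R',c2w(.071,-.093,.025)),('pl',c2w(-.116,.117,.004))]
for n,p in P: print(n,proj('wrist',p)[0].round())
```

```text
now cradle [-0.3575  0.4783  0.2313] t 1.15 F [-0.3  0.1 -0.2]
shift units [-14.95  -8.61  -1.47] turn units [ 0.   -0.   -2.79]
lid_edge [-0.3075  0.4421  0.022 ] 0.56 [299. 260.]
tabtop [ 56. 526.]
keeper [-35. 527.]
hinge L [117. 585.]
hinge R [-10. 606.]
pl [ 85. 458.]
```

View pics/w1.png

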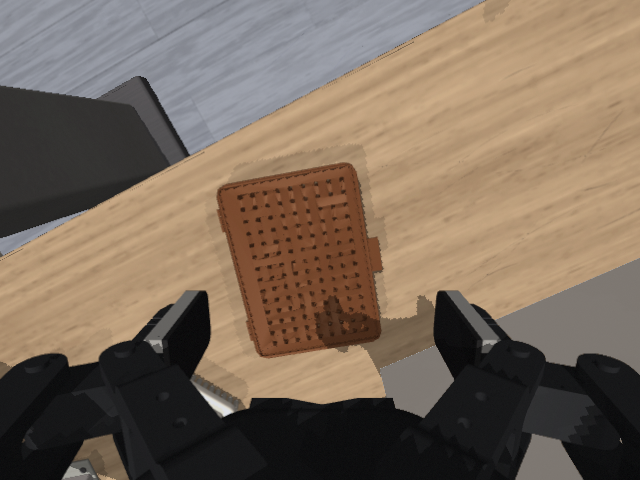

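The move was refused because every row needs all its keys. The wrist picture shows only the brown look-alike at (300,260), which I leave alone. I'm resending the move in full.

Emit:
arm_command(
  moves=[
    {"x":0,"y":0,"z":-0.4,"wx":0,"wy":0,"wz":-0.7},
    {"x":0,"y":0,"z":-0.4,"wx":0,"wy":0,"wz":-0.7},
    {"x":0,"y":0,"z":-0.4,"wx":0,"wy":0,"wz":-0.7},
    {"x":0,"y":0,"z":-0.4,"wx":0,"wy":0,"wz":-0.7},
    {"x":-0.6,"y":-0.8,"z":0,"wx":0,"wy":0,"wz":0},
    {"x":-0.6,"y":-0.8,"z":0,"wx":0,"wy":0,"wz":0},
    {"x":-0.6,"y":-0.8,"z":0,"wx":0,"wy":0,"wz":0},
    {"x":-0.6,"y":-0.8,"z":0,"wx":0,"wy":0,"wz":0},
    {"x":-0.6,"y":-0.8,"z":0,"wx":0,"wy":0,"wz":0},
    {"x":-0.6,"y":-0.8,"z":0,"wx":0,"wy":0,"wz":0},
    {"x":-0.6,"y":-0.8,"z":0,"wx":0,"wy":0,"wz":0},
    {"x":-0.6,"y":-0.8,"z":0,"wx":0,"wy":0,"wz":0},
    {"x":-0.6,"y":-0.8,"z":0,"wx":0,"wy":0,"wz":0},
    {"x":-0.6,"y":-0.8,"z":0,"wx":0,"wy":0,"wz":0},
    {"x":-0.6,"y":-0.8,"z":0,"wx":0,"wy":0,"wz":0},
    {"x":-0.6,"y":-0.7,"z":0,"wx":0,"wy":0,"wz":0},
    {"x":0,"y":0,"z":0,"wx":0,"wy":0,"wz":0},
  ],
  grip=0,
)

```text
time: 3.42
tcp_pos: [0.4788, 0.1239, 0.2952]
eef_rot: [0.111, 0.994, -0.001, 0.0]
contact_force: [-0.3, 0.6, 0.0]
width: -0.0001
finger_force: 0.0
```

Run:
```python
from h import *
s=ctrl.sense(); save('wrist','w2.png')
to(c2w(.14,0,.29))
for n in('lid_edge','bolt_tab','lid_hinge'):
    for r in ctrl.spot_in('wrist',n)[:2]: print(n,w2c(r['xyz']).round(4),round(r['conf'],2),proj('wrist',r['xyz'])[0].round())
P=[('tabtop',c2w(-.081,.102,.06)),('keeper',c2w(-.083,-.032,.04)),('hinge L',c2w(.071,.093,.025)),('hinge R',c2w(.071,-.093,.025)),('pl',c2w(-.116,.117,.004))]
for n,p in P: print(n,proj('wrist',p)[0].round())
```

```text
now cradle [-0.0685  0.0975  0.2953] t 3.48 F [ 0.4  0.3 -0.2]
shift units [-5.22 -2.43  0.13] turn units [-0.    0.   -0.03]
lid_edge [ 0.0787 -0.0386  0.0595] 0.79 [201. 329.]
lid_edge [-0.2367  0.3934  0.0272] 0.67 [618.  27.]
bolt_tab [-0.0776  0.0671  0.0334] 0.56 [293. 187.]
lid_hinge [ 0.0217 -0.0135  0.0063] 0.97 [230. 265.]
lid_hinge [-0.235   0.3904  0.0262] 0.83 [614.  31.]
tabtop [325. 188.]
keeper [199. 183.]
hinge L [317. 309.]
hinge R [163. 308.]
pl [338. 150.]
```

View pics/w2.png

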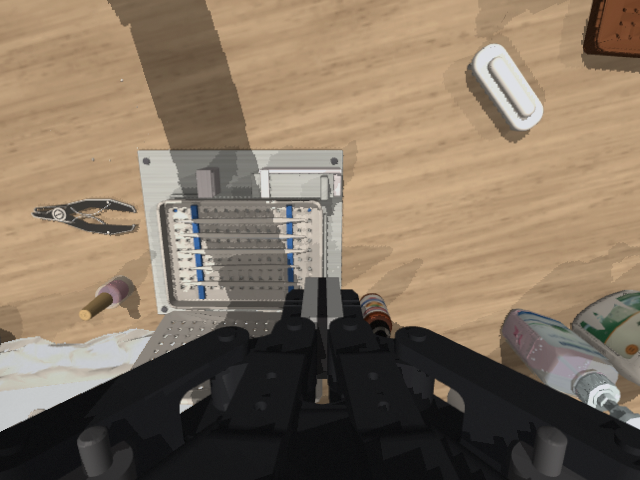

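Emit:
arm_command(
  moves=[
    {"x":-0.6,"y":-0.24,"z":0,"wx":0,"wy":0,"wz":0},
    {"x":-0.6,"y":-0.24,"z":0,"wx":0,"wy":0,"wz":0},
    {"x":-0.6,"y":-0.24,"z":0,"wx":0,"wy":0,"wz":0},
    {"x":-0.6,"y":-0.24,"z":0,"wx":0,"wy":0,"wz":0},
    {"x":-0.6,"y":-0.24,"z":0,"wx":0,"wy":0,"wz":0},
    {"x":-0.6,"y":-0.24,"z":0,"wx":0,"wy":0,"wz":0},
    {"x":-0.6,"y":-0.24,"z":0,"wx":0,"wy":0,"wz":0},
    {"x":-0.6,"y":-0.24,"z":0,"wx":0,"wy":0,"wz":0},
    {"x":-0.6,"y":-0.24,"z":0,"wx":0,"wy":0,"wz":0},
    {"x":-0.3,"y":-0.24,"z":0,"wx":0,"wy":0,"wz":0},
    {"x":0,"y":0,"z":0,"wx":0,"wy":0,"wz":0},
  ],
)

```text
time: 5.0
tcp_pos: [0.6796, -0.0156, 0.2948]
eef_rot: [0.108, 0.994, -0.0, -0.0]
contact_force: [-0.5, -0.2, -0.6]
width: -0.0
finger_force: 0.0
```

Run:
```python
from h import *
save('wrist','w3.png'); save('scene','s3.png')
s=ctrl.sense(); to(c2w(.16,0,.12)); print('cam eye in cradle',w2c(ctrl.calibration('wrist')['eye']).round(3))
for c in('wrist','scene','top'):
  if c=='top': ctrl.camera(c)
  for n in('lid_edge','pen'):
    for r in ctrl.spot_in(c,n)[:2]: print(c,n,w2c(r['xyz']).round(4),round(r['conf'],2),proj(c,r['xyz'])[0].round())
for th in(1.6,1.7,1.8,1.9): print(th,[proj('wrist',c2w(.071-.136*np.cos(th),s_,.025+.136*np.sin(th)))[0].round() for s_ in(.093,-.093)],[proj('scene',c2w(.071-.136*np.cos(th),s_,.025+.136*np.sin(th)))[0].round() for s_ in(.093,-.093)])
a=cv2.imread('pics/w3.png');b=cv2.imread('pics/s3.png')[150:350,280:480]
b=cv2.resize(b,(480,480),interpolation=cv2.INTER_CUBIC); j=np.hstack([a,b]); cv2.imwrite('pics/j3.png',cv2.resize(j,(800,343)))
```

```text
now cradle [0.158  0.0039 0.2952] t 5.1 F [0.2 0.6 0.8]
shift units [-0.06 -0.1   4.38] turn units [ 0.01 -0.01  0.03]
cam eye in cradle [0.093 0.003 0.439]
wrist lid_edge [0.0844 0.0012 0.13  ] 0.75 [320. 121.]
wrist pen [ 0.1198 -0.0479  0.0123] 0.67 [276. 157.]
scene lid_edge [-0.3598  0.4815  0.0208] 0.95 [182. 224.]
scene lid_edge [ 0.0871 -0.0046  0.095 ] 0.65 [396. 251.]
top lid_edge [-0.3006  0.4502  0.0211] 0.91 [185. 307.]
top lid_edge [0.0872 0.0024 0.1102] 0.8 [388. 195.]
top pen [0.0715 0.1519 0.0607] 0.36 [328. 192.]
1.6 [array([451., 105.]), array([187., 105.])] [array([373., 213.]), array([418., 256.])]
1.7 [array([449., 125.]), array([189., 125.])] [array([377., 212.]), array([422., 254.])]
1.8 [array([447., 144.]), array([192., 144.])] [array([381., 211.]), array([426., 253.])]
1.9 [array([443., 162.]), array([195., 162.])] [array([385., 211.]), array([430., 252.])]
```

View pics/j3.png

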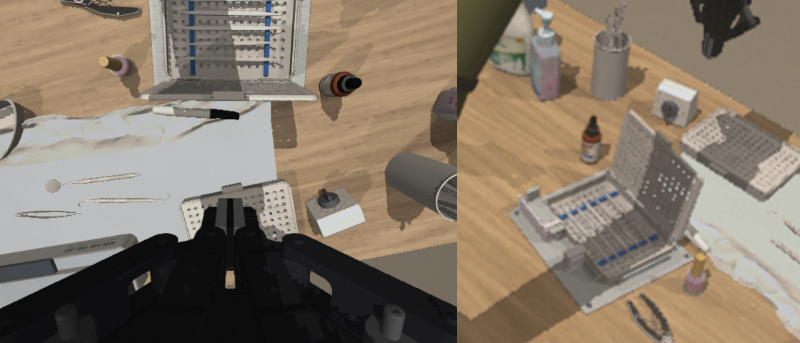

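The lid leans back at about 1.75 rad, with its edge at wrist pixel (320,136). The space behind it is free, so I descend there and begin the sweep.

Emit:
arm_command(
  moves=[
    {"x":0,"y":-0.02,"z":0.55,"wx":0,"wy":0,"wz":0},
    {"x":0,"y":-0.02,"z":0.55,"wx":0,"wy":0,"wz":0},
    {"x":0,"y":-0.02,"z":0.55,"wx":0,"wy":0,"wz":0},
    {"x":0,"y":-0.02,"z":0.55,"wx":0,"wy":0,"wz":0},
    {"x":0,"y":0,"z":0.55,"wx":0,"wy":0,"wz":0},
    {"x":0,"y":0,"z":0.55,"wx":0,"wy":0,"wz":0},
    {"x":0,"y":0,"z":0.55,"wx":0,"wy":0,"wz":0},
    {"x":0,"y":0,"z":0.55,"wx":0,"wy":0,"wz":0},
    {"x":0.3,"y":0,"z":0.02,"wx":0,"wy":0,"wz":0},
    {"x":0.3,"y":0,"z":0.02,"wx":0,"wy":0,"wz":0},
    {"x":0.3,"y":0,"z":0.02,"wx":0,"wy":0,"wz":0},
    {"x":0.3,"y":0,"z":0.02,"wx":0,"wy":0,"wz":0},
    {"x":0.3,"y":0,"z":0.02,"wx":0,"wy":0,"wz":0},
    {"x":0.3,"y":0,"z":0.02,"wx":0,"wy":0,"wz":0},
    {"x":0.3,"y":0,"z":0,"wx":0,"wy":0,"wz":0},
    {"x":0.3,"y":0,"z":0,"wx":0,"wy":0,"wz":0},
    {"x":0.25,"y":0,"z":0,"wx":0,"wy":0,"wz":0},
    {"x":0,"y":0,"z":0,"wx":0,"wy":0,"wz":0},
  ],
)

```text
time: 7.7
tcp_pos: [0.5738, 0.0045, 0.1141]
eef_rot: [0.107, 0.994, -0.0, -0.001]
contact_force: [-1.0, -0.1, -0.7]
width: -0.0001
finger_force: 0.0
```

Run:
```python
from h import *
to(c2w(-.038,0,.03)); ctrl.camera('scene'); ctrl.camera('top')
for c in('scene','top'):
  for n in('lid_edge','cassette','dropper','polish'):
    for r in ctrl.spot_in(c,n)[:2]: print(c,n,w2c(r['xyz']).round(4),round(r['conf'],2))
```

```text
now cradle [ 0.0514 -0.0006  0.1141] t 7.7 F [-1.  -0.1 -0.7]
shift units [2.23 0.02 2.11] turn units [-0.01 -0.03  0.02]
scene lid_edge [ 0.0443 -0.0133  0.1028] 0.94
scene lid_edge [-0.3577  0.4795  0.0229] 0.81
scene cassette [-0.3601  0.4756  0.0193] 0.95
scene cassette [ 0.0206 -0.0089  0.0143] 0.93
scene dropper [0.0712 0.1463 0.0384] 0.64
scene polish [ 0.0435 -0.1639  0.0381] 0.77
top lid_edge [-0.3022  0.446   0.0217] 0.85
top lid_edge [0.0415 0.0082 0.1118] 0.71
top cassette [-0.3049  0.4437  0.0253] 0.89
top cassette [ 0.0052 -0.0008  0.0095] 0.68
top dropper [0.0705 0.1544 0.0591] 0.44
```

Emit:
arm_command(
  moves=[
    {"x":0.21,"y":0,"z":0.1,"wx":0,"wy":0,"wz":0},
    {"x":0.21,"y":0,"z":0.1,"wx":0,"wy":0,"wz":0},
    {"x":0.19,"y":0,"z":0.14,"wx":0,"wy":0,"wz":0},
    {"x":0.19,"y":0,"z":0.14,"wx":0,"wy":0,"wz":0},
    {"x":0.16,"y":0,"z":0.18,"wx":0,"wy":0,"wz":0},
    {"x":0.16,"y":0,"z":0.18,"wx":0,"wy":0,"wz":0},
    {"x":0.15,"y":0,"z":0.23,"wx":0,"wy":0,"wz":0},
    {"x":0.15,"y":0,"z":0.23,"wx":0,"wy":0,"wz":0},
    {"x":0.18,"y":0,"z":0.2,"wx":0,"wy":0,"wz":0},
    {"x":0.18,"y":0,"z":0.2,"wx":0,"wy":0,"wz":0},
    {"x":0.15,"y":0,"z":0.13,"wx":0,"wy":0,"wz":0},
    {"x":0.15,"y":0,"z":0.13,"wx":0,"wy":0,"wz":0},
    {"x":0.15,"y":0,"z":0.13,"wx":0,"wy":0,"wz":0},
    {"x":0,"y":0,"z":0,"wx":0,"wy":0,"wz":0},
    {"x":0,"y":0,"z":0,"wx":0,"wy":0,"wz":0},
  ],
)

```text
time: 10.07
tcp_pos: [0.4884, 0.0234, 0.0309]
eef_rot: [0.107, 0.994, 0.0, 0.0]
contact_force: [-1.2, -0.5, 0.5]
width: -0.0003
finger_force: 0.0
```

Run:
```python
from h import *
to(c2w(-.045,0,.027)); ctrl.camera('scene'); ctrl.camera('top')
for c in('scene','top'):
  for n in('lid_edge','bolt_tab'):
    for r in ctrl.spot_in(c,n)[:2]: print(c,n,w2c(r['xyz']).round(4),round(r['conf'],2))
```

```text
now cradle [-0.0361 -0.0005  0.0309] t 10.07 F [-1.2 -0.5  0.5]
shift units [0.22 0.01 0.1 ] turn units [0.   0.   0.01]
scene lid_edge [-0.3556  0.478   0.0196] 0.76
scene lid_edge [-0.0035 -0.031   0.0258] 0.68
scene bolt_tab [-0.0759  0.0658  0.0341] 0.58
scene bolt_tab [-0.0455 -0.1876  0.0035] 0.39
top lid_edge [-0.0023  0.0599  0.0287] 0.63
top lid_edge [-0.3007  0.4475  0.0241] 0.62
top bolt_tab [-0.0759  0.0661  0.0383] 0.61
```

Now I press the lid fully down, moving in small steps while watching the force.

Emit:
arm_command(
  moves=[
    {"x":0.1,"y":0,"z":0.03,"wx":0,"wy":0,"wz":0},
    {"x":0.1,"y":0,"z":0.02,"wx":0,"wy":0,"wz":0},
    {"x":0,"y":0,"z":0.05,"wx":0,"wy":0,"wz":0},
    {"x":0,"y":0,"z":0,"wx":0,"wy":0,"wz":0},
    {"x":0,"y":0,"z":0,"wx":0,"wy":0,"wz":0},
  ],
)

```text
time: 11.0
tcp_pos: [0.481, 0.0251, 0.0287]
eef_rot: [0.107, 0.994, 0.0, 0.001]
contact_force: [-1.6, -0.1, 22.0]
width: 0.0003
finger_force: 10.8
```

Run:
```python
from h import *
to(c2w(-.045,0,.027)); save('scene','s5.png')
b=cv2.imread('pics/s5.png')[205:335,300:440]; cv2.imwrite('pics/c5.png',cv2.resize(b,None,fx=4.3,fy=4.3,interpolation=cv2.INTER_CUBIC))
```

```text
now cradle [-0.0438 -0.0005  0.0287] t 11.0 F [-1.6 -0.1 22. ]
shift units [0.03 0.01 0.04] turn units [0.   0.03 0.01]
```

View pics/c5.png

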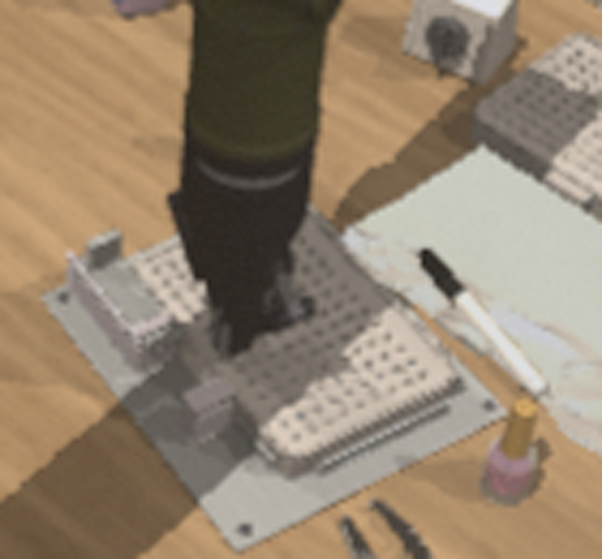

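The lid lies flat: it takes 22 N of press with the tip at 29 mm, and the picture shows it shut, the bolt tab still at its left end at crop pixel (105,250). Next I lift and go round to the left of the tab.

Emit:
arm_command(
  moves=[
    {"x":0,"y":0,"z":-0.5,"wx":0,"wy":0,"wz":0},
    {"x":0,"y":0,"z":-0.8,"wx":0,"wy":0,"wz":0},
    {"x":0,"y":0,"z":-0.8,"wx":0,"wy":0,"wz":0},
    {"x":0.13,"y":0.54,"z":0,"wx":0,"wy":0,"wz":0},
    {"x":0.13,"y":0.54,"z":0,"wx":0,"wy":0,"wz":0},
    {"x":0.13,"y":0.54,"z":0,"wx":0,"wy":0,"wz":0},
    {"x":0.13,"y":0.54,"z":0,"wx":0,"wy":0,"wz":0},
    {"x":0.13,"y":0.54,"z":0,"wx":0,"wy":0,"wz":0},
    {"x":0.13,"y":0.54,"z":0,"wx":0,"wy":0,"wz":0},
    {"x":0.13,"y":0.54,"z":0,"wx":0,"wy":0,"wz":0},
    {"x":0,"y":0,"z":0,"wx":0,"wy":0,"wz":0},
  ],
)

```text
time: 12.42
tcp_pos: [0.4766, 0.1826, 0.1107]
eef_rot: [0.106, 0.994, 0.001, -0.0]
contact_force: [0.6, -0.7, -0.3]
width: -0.0001
finger_force: 0.0
```

Run:
```python
from h import *
to(c2w(-.081,.145,.047)); save('wrist','w6.png')
for n,p in [('tabtop',c2w(-.081,.102,.06)),('tab NL',c2w(-.093,.106,.06)),('tab FR',c2w(-.069,.098,.06)),('keeper',c2w(-.083,-.032,.04)),('guide NL',c2w(-.098,.114,.04))]: print(n,proj('wrist',p)[0].round())
```

```text
now cradle [-0.0819  0.1524  0.1107] t 12.43 F [ 0.6 -0.7 -0.3]
shift units [-0.02 -0.19  1.59] turn units [ 0.01 -0.01  0.05]
tabtop [235. 257.]
tab NL [241. 236.]
tab FR [229. 278.]
keeper [ 19. 242.]
guide NL [261. 218.]
```

View pics/w6.png

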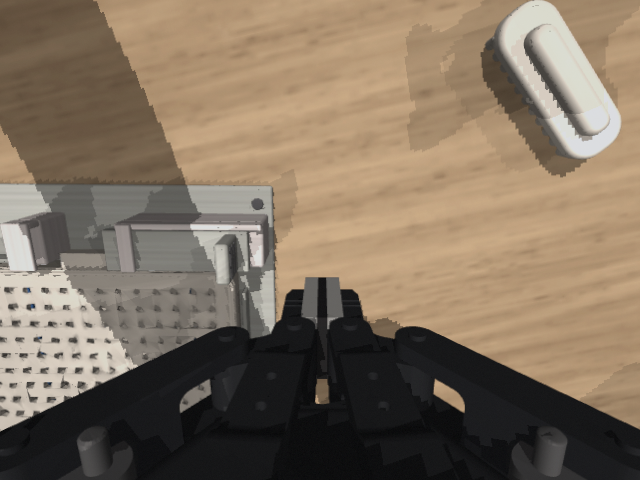

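The tab shows at (225,260), within a few mm of its expected place and still at its withdrawn end. I descend beside it and push.

Emit:
arm_command(
  moves=[
    {"x":-0.04,"y":0,"z":0.5,"wx":0,"wy":0,"wz":0},
    {"x":0,"y":0,"z":0.5,"wx":0,"wy":0,"wz":0},
    {"x":0,"y":0,"z":0.3,"wx":0,"wy":0,"wz":0},
    {"x":0,"y":0,"z":0.27,"wx":0,"wy":0,"wz":0},
    {"x":0,"y":-0.15,"z":0,"wx":0,"wy":0,"wz":0},
    {"x":0,"y":-0.15,"z":0,"wx":0,"wy":0,"wz":0},
    {"x":0,"y":-0.15,"z":0,"wx":0,"wy":0,"wz":0},
    {"x":0,"y":-0.15,"z":0,"wx":0,"wy":0,"wz":0},
    {"x":0,"y":-0.15,"z":0,"wx":0,"wy":0,"wz":0},
    {"x":0,"y":-0.15,"z":0,"wx":0,"wy":0,"wz":0},
    {"x":0,"y":-0.15,"z":0,"wx":0,"wy":0,"wz":0},
    {"x":0,"y":-0.15,"z":0,"wx":0,"wy":0,"wz":0},
    {"x":0,"y":-0.15,"z":0,"wx":0,"wy":0,"wz":0},
    {"x":0,"y":-0.15,"z":0,"wx":0,"wy":0,"wz":0},
    {"x":0,"y":-0.15,"z":0,"wx":0,"wy":0,"wz":0},
    {"x":0,"y":-0.15,"z":0,"wx":0,"wy":0,"wz":0},
    {"x":0,"y":-0.1,"z":0,"wx":0,"wy":0,"wz":0},
    {"x":0,"y":0,"z":0,"wx":0,"wy":0,"wz":0},
  ],
)

```text
time: 14.72
tcp_pos: [0.4624, 0.1052, 0.048]
eef_rot: [0.108, 0.994, -0.0, -0.0]
contact_force: [-0.5, 1.7, 0.0]
width: -0.0002
finger_force: 0.0
```

Run:
```python
from h import *
to(c2w(-.081,.067,.047))
```

```text
now cradle [-0.0791  0.0737  0.048 ] t 14.72 F [-0.5  1.7  0. ]
shift units [ 0.05 -0.17  0.03] turn units [-0.01 -0.    0.  ]
```

Contact is made at about 1.7 N. I creep on in small steps until the stop shows in the force.

Emit:
arm_command(
  moves=[
    {"x":0,"y":-0.06,"z":0,"wx":0,"wy":0,"wz":0},
    {"x":0,"y":-0.06,"z":0,"wx":0,"wy":0,"wz":0},
    {"x":0,"y":-0.05,"z":0,"wx":0,"wy":0,"wz":0},
    {"x":0,"y":0,"z":0,"wx":0,"wy":0,"wz":0},
  ],
)

```text
time: 15.22
tcp_pos: [0.4611, 0.0991, 0.0481]
eef_rot: [0.108, 0.994, -0.0, 0.0]
contact_force: [-0.4, 0.9, -0.5]
width: 0.0001
finger_force: 0.4
```

Emit:
arm_command(
  moves=[
    {"x":0,"y":-0.05,"z":0,"wx":0,"wy":0,"wz":0},
    {"x":0,"y":-0.05,"z":0,"wx":0,"wy":0,"wz":0},
    {"x":0,"y":0,"z":0,"wx":0,"wy":0,"wz":0},
  ],
)

```text
time: 15.6
tcp_pos: [0.4611, 0.0987, 0.0482]
eef_rot: [0.106, 0.994, 0.002, 0.001]
contact_force: [-0.2, 6.7, -1.2]
width: 0.0001
finger_force: 3.7
```

Run:
```python
from h import *
to(c2w(-.081,.06,.047))
```

```text
now cradle [-0.0789  0.0671  0.0482] t 15.6 F [-0.2  6.7 -1.2]
shift units [ 0.05 -0.18  0.03] turn units [0.06 0.02 0.05]
```

The force has risen to 6.7 N at y = 67 mm, which is where the home stop should be. One firmer nudge, then I back off and lift clear.

Emit:
arm_command(
  moves=[
    {"x":0,"y":-0.06,"z":0,"wx":0,"wy":0,"wz":0},
    {"x":0,"y":0,"z":0,"wx":0,"wy":0,"wz":0},
  ],
)

```text
time: 15.85
tcp_pos: [0.4611, 0.0985, 0.0482]
eef_rot: [0.105, 0.994, 0.004, 0.001]
contact_force: [0.1, 12.1, -1.1]
width: -0.0
finger_force: 5.6
```

Emit:
arm_command(
  moves=[
    {"x":0,"y":0.3,"z":0,"wx":0,"wy":0,"wz":0},
    {"x":0,"y":0.5,"z":0,"wx":0,"wy":0,"wz":0},
    {"x":0,"y":0.7,"z":0,"wx":0,"wy":0,"wz":0},
    {"x":0,"y":0.5,"z":-0.6,"wx":0,"wy":0,"wz":0},
    {"x":0,"y":0.7,"z":-0.8,"wx":0,"wy":0,"wz":0},
    {"x":0.3,"y":0.7,"z":-0.8,"wx":0,"wy":0,"wz":0},
    {"x":0.3,"y":0.7,"z":-0.8,"wx":0,"wy":0,"wz":0},
    {"x":0.3,"y":0.7,"z":-0.5,"wx":0,"wy":0,"wz":0},
    {"x":0,"y":0,"z":0,"wx":0,"wy":0,"wz":0},
  ],
)

```text
time: 16.98
tcp_pos: [0.4653, 0.2928, 0.1898]
eef_rot: [0.105, 0.994, 0.002, 0.001]
contact_force: [0.2, 0.6, -1.1]
width: 0.0002
finger_force: 0.0
```

Run:
```python
from h import *
to(c2w(-.08,.06,.047)); save('scene','s7.png'); save('top','t7.png')
a=cv2.imread('pics/s7.png')[205:335,300:440];b=cv2.imread('pics/t7.png')[170:300,315:455]
cv2.imwrite('pics/c7.png',cv2.resize(np.hstack([a,b]),(800,371),interpolation=cv2.INTER_CUBIC))
for z,n in((0,'0'),(.054,'home')): print(n,((proj('top',c2w(-.081,.102-z,.06))[0]-[315-140,170])*800/280).round(),((proj('scene',c2w(-.081,.102-z,.06))[0]-[300,205])*800/280).round())
```

```text
now cradle [-0.1166  0.2576  0.1898] t 16.98 F [ 0.2  0.6 -1.1]
shift units [-0.88 -4.96  3.55] turn units [0.05 0.02 0.07]
0 [452. 239.] [ 63. 152.]
home [512. 253.] [ 93. 187.]
```

View pics/c7.png

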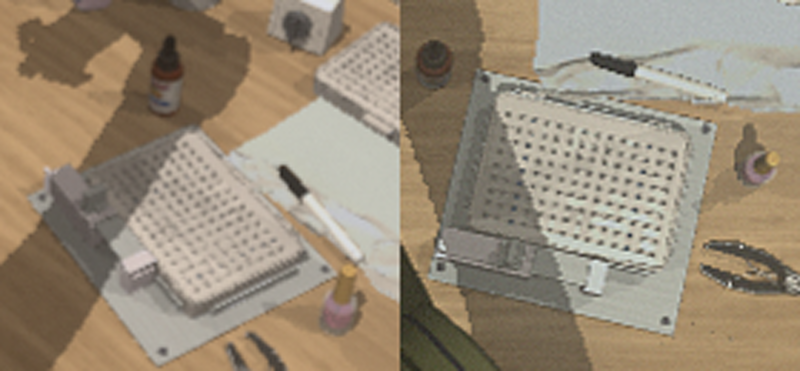

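The picture shows the lid flat, the tab at (95,190) in the scene half and (512,252) in the top half, both matching the computed home position. The neighbouring things have not moved.

```bash
python3 -c "
from station import ctrl
print(ctrl.sign_off())"
```

```text
the job is handed in; nothing more can be done
None
```

I pushed the lid fully shut, then pushed the slide bolt home against its stop (12 N at the expected position). The arm backed clear and I handed the job in at about 17 s; the final pictures show nothing else moved, but no verdict came back.

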